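Close and latch the clear cover of a dry-block heater

TASK

Close the clear sliding cover of the blue block heater: lift the thumb-latch bar by its red tab over the steel striker, slide the cover in against its rubber gasket and let the bar's tooth drop fully down into the catch behind the striker, so that the cover stays shut when you let go. Be gentle: do not crush the gasket or force the bar against the striker, and leave the other things on the bench where they stand.

Things in the scene. Friction and masses are not known exactly. Their poses are not given: they have to be found in the camera images.
- heater: Blue block heater fixed to the bench, 250 (x) x 370 (y) x 90 mm high. Origin: centre of its underside. Its clear cover (150 x 150 mm, top 36 mm above the deck) slides along the heater's y axis with about 2 N drag and CLOSES towards +y, where its edge meets two rubber gasket blocks (x = -55 and +55 mm) beside a steel striker (x = 0).
- striker_zone (a point): Point on the heater, 124 mm along its +y from the origin, 132 mm above the bench: MIDDLE of the range of the striker's top centre. Striker: square-edged, 34 (x) x 12 (y) mm. Striker and gasket are bolted on together in slots, anywhere up to 15 mm either way along y from here: this point does not show where, so the stop must be felt.
- gasket_zone (a point): Point on the heater, 92 mm along its +y, 108 mm above the bench: MIDDLE of the range (15 mm either way) of the untouched gasket's face. The rubber pushes back elastically, about 2.5 N per mm. At 3 mm (8 N) the tooth comes past the striker's far (+y) edge; 10 to 14 N gives it room to drop; over 18 N crushes it. Let go unlatched, it pushes the cover out again.
- tab (a point): Centre of the red thumb tab: upright disc, 30 mm diameter, 12 mm thick along the heater's x (pinch across that thickness from above). It stands on the 12 mm wide, 8 mm thick steel latch bar, 19 mm above the bar's centre line and 34 mm above the cover's top, 159 mm above the bench with the bar down. Axes: the heater's, while the bar is down.
- pivot (a point): Middle of the latch bar's cross pin on the cover, 125 mm behind the tab (towards the heater's -y). The bar hinges up here, falls by its own weight (150 g) and stops level. 165 to 177 mm ahead of it a tooth hangs 22 mm below the bar's centre line, 14 mm below the striker's top when down. Tab up 11 mm: tooth level with that top; 15 to 25 mm: clear. The tab moves on an arc: 16 mm up it is 3.5 mm nearer the pin.
- cover (a joint): Position of the clear cover (m), growing as it opens towards the heater's -y. Tab y in the heater's frame with the bar down = 0.090 - this value. Latched it reads somewhere from -0.017 to +0.017, depending on where the striker is bolted; a tooth in front of the striker stops it 24 mm short of that. Starts at 0.055 to 0.09.
- bar (a joint): Angle of the thumb-latch bar (rad): 0 = level, fully down (also in the catch); about 0.085 = tooth resting on top of the striker; 0.7 = upper stop.
- vial: Small capped jar, 32 mm diameter, 42 mm high, standing on the heater's deck beside the cover, on its +x side. Origin: centre of its underside. Leave alone.
- tube_rack: Blue tube rack, 130 x 210 x 48 mm. Origin: centre of its underside. Leave alone.
- bowl: White bowl, 110 mm across, 50 mm high. Origin: centre of its underside. Leave alone.
- wash_bottle: White bottle with blue cap, 72 mm diameter, 170 mm high. Origin: centre of its underside. Leave alone.
- beaker: Clear beaker, 68 mm diameter, 85 mm high. Origin: centre of its underside. Leave alone.
- reagent: Amber bottle with orange cap, 60 mm diameter, 110 mm high. Origin: centre of its underside. Leave alone.
- tip_box: Green box, 90 x 120 x 55 mm. Origin: centre of its underside. Leave alone.

How it is judged:
By the outcome, as a careful person would: the job done as asked, in the order asked, and still so for the second after the job is handed in, with the robot touching nothing.
It also fails if it takes over 42 s, if anything falls off the work surface, if the arm or the gripper's body presses on something with over 40 N, if the wrist force passes 120 N, or if a joint passes its speed limit or range.

ROBOT

A 7-joint arm with a two-finger parallel gripper is mounted at the origin on the work surface. World frame = base frame: x ahead of the robot, y to its left, z up, the work surface at z = 0. Lengths are in m, angles in rad, forces in N, time in s.
With the tool pointing down it reaches from about 0.35 to 0.9 m from the base axis. Payload 8.1 kg.
Tool frame: the origin (TCP) lies on the centre line of the jaws, within the pads' length; the fingertips stand 19 mm ahead of it and the grasp point (between the pads) is the TCP; z points along the fingers, y is the direction in which the jaws open and shut (so a half turn about z gives the same grasp; the last joint's range is limited). The gripper opens to 92 mm and grips with 3 to 60 N. Pads are 19 mm wide; open, the fingers measure 130 mm over their backs; the gripper's body (75 mm by 190 mm) begins 47 mm behind the grasp point.
Start: joints at [1.205, 0.434, 0.025, 1.573, -0.012, 1.134, -0.075], TCP at [0.162, -0.604, 0.218] pointing down, gripper open.
Joint ranges: [-2.62, 2.62], [-0.44, 2.09], [-1.27, 1.32], [0.08, 2.57], [-1.32, 4.46], [0.12, 2], [-2.74, 2.74]. Speed limits (rad/s): [2.22, 2.22, 3.01, 3.01, 3.14, 3.14, 3.14].

INTERFACE

Orientations are given as a rotation vector (axis times angle).
In Python, from cell import monitor, imaging, workorder, outline_of gives the robot as it stands.
- The arm moves only by the tool move_arm, never from a script. Its argument "series" is a list of rows, each a list of 6 numbers: the shift along the world's x, y, z in cm, then the turn, a rotation vector about the world's x, y, z in degrees. A call has 1 to 8 rows; each row shifts and turns the commanded pose from where the row before left it; what a row does not reach is not made up. A row lasts 1/10 s, in which the tool goes at most 50 mm and 8.59 degrees, less where a joint would pass 70% of its speed; a pose out of reach is approached as far as the arm can. A call with a gripper value outside its range is refused whole. "grip" is the opening, from 0 (shut) to 1 (fully open), set as the call begins (left out, the last holds). The fingers move at their own pace and stop on an object; "force" is the grip in N (left out, the last holds). Time passes only in rows, so rows that do not move let the fingers close. It gives the time, the measured TCP pose, the force and the opening at its end, in the units of the state.
- monitor.observe(): the state, without advancing time (a new reading comes with each control period).
- imaging.get_image(name): name is "side" or "top"; returns a dict with "color" (480x640x3 uint8, red, green, blue), "fx", "fy", "cx", "cy" (pixels), "rvec" (rotation vector, rad) and "tvec" (3), from world to camera coordinates, as OpenCV has them. Camera axes: x right, y down, z forward; pixel columns grow to the right and rows downward; lengths in m; the calibration is good to about 2 mm. A picture is of the moment at which its call begins. There is no depth.
- workorder.sign_off(): hands the job in, once; it reports no verdict.
Trained networks look in the newest picture that a camera, given by its name, has taken for a name from the list of things; names that differ only in an ending like _2 or _b are one class to them, and where a whole thing is asked for, a point or a joint stands for the part that bears it (a point fixed in the world has none). Each returns a list of dicts, best first, with "p" (0 to 1); they miss things now and then, are a little off and sometimes report something else, mostly with a low value. They report only what shows in the picture. A call takes as long as a camera call.
- outline_of(camera, thing): "mask" (480x640 bool, what is visible of it) and "rect" ([left, top, width, height] in pixels, round what is visible of it).
The state is a dict: "clock": time; "joints": joint angles; "dq": joint speeds; "joint_efforts": joint torques, N m; "position": TCP position; "ee_rot": TCP orientation; "force": force on the tool from outside, world axes, zero at the start; "ft_torque": the same for the moment, N m; "width": opening from 0.0 (shut) to 1.0 (fully open).
Only numpy, scipy, OpenCV 4.12 (cv2) and the standard library are available. Lean on these libraries where they do the work, as an engineer would, in place of code of your own. Each camera call takes 0.05 s, during which the arm holds its last target. There are 200 camera calls.

## Working session

There is one attempt and no reset: what is moved stays moved. The work goes in short steps, Python scripts to look and compute and a tool call to move; the robot and the scene stay as the last step left them, time stands still between calls to the robot, and variables do not carry over. Pictures are saved under pics/ and viewed, about 8 in all and at most 12, crops included, and the job is handed in when it is done.

Besides the shell and the picture viewer there is one more tool, called after "Emit:" by a JSON object that holds its "method" and its "body". move_arm: Moves the arm, as the interface text tells. Its arguments: {"type":"object","properties":{"series":{"type":"array"},"grip":{"type":"number"},"force":{"type":"number"}},"required":["series"]}

```bash
mkdir -p pics; cat > h.py <<'E'
import numpy as np, cv2
from cell import monitor, imaging, workorder, outline_of
def cam(n):
    d=imaging.get_image(n); K=np.array([[d['fx'],0,d['cx']],[0,d['fy'],d['cy']],[0,0,1.]])
    return d['color'],K,np.array(d['rvec'],float),np.array(d['tvec'],float)
def save(im,name): cv2.imwrite('pics/'+name,im[:,:,::-1])
def proj(p,c): return cv2.projectPoints(np.array(p,float).reshape(-1,3),c[2],c[3],c[1],None)[0][:,0]
def ray(uv,c):
    R=cv2.Rodrigues(c[2])[0]; o=-R.T@c[3]
    return o,R.T@np.linalg.inv(c[1])@np.array([uv[0],uv[1],1.])
def atz(uv,c,z):
    o,d=ray(uv,c); return o+d*(z-o[2])/d[2]
def tri(uv1,c1,uv2,c2):
    A=[];b=[]
    for uv,c in((uv1,c1),(uv2,c2)):
        o,d=ray(uv,c); d/=np.linalg.norm(d); P=np.eye(3)-np.outer(d,d); A.append(P);b.append(P@o)
    return np.linalg.solve(sum(A),sum(b))
E
python3 - <<'E'
from h import *
print(monitor.observe())
C={}
for n in('top','side'):
    C[n]=cam(n); save(C[n][0],n+'0.png')
    R=cv2.Rodrigues(C[n][2])[0]; print(n,'cam at',-R.T@C[n][3],'fwd',R[2],C[n][1][0,0])
    for t in('heater','tab','cover','bar','vial'):
        for o in outline_of(n,t)[:2]:
            m=o['mask']; ys,xs=np.nonzero(m); print(n,t,round(o['p'],2),o['rect'],xs.mean().round(1),ys.mean().round(1),m.sum())
            if t=='heater': print(cv2.boxPoints(cv2.minAreaRect(np.c_[xs,ys].astype(np.float32))))
E
```

```text
{'clock': 0.0, 'joints': array([ 1.20537908,  0.43520887,  0.02499855,  1.57411087, -0.01159914,
        1.13402406, -0.07508495]), 'dq': array([-0.00049504,  0.0004298 , -0.00176707,  0.00032464, -0.00027002,
        0.00149373, -0.00108412]), 'joint_efforts': array([-1.94440017e-04, -6.67859387e+01,  9.85161178e-01, -3.14466977e+01,
       -6.04598341e-02,  4.30716283e-02,  1.51643935e-04]), 'position': array([ 0.16216265, -0.60303464,  0.21734874]), 'ee_rot': array([-3.11297208e+00, -4.11319273e-01,  5.72374784e-04]), 'force': array([-0.38613249, -0.73881717,  0.69631214]), 'ft_torque': array([-0.00540068, -0.01207129, -0.0043336 ]), 'width': 1.0018891482690886}
top cam at [ 0.26695695 -0.00600385  1.39665796] fwd [ 0.22038169 -0.02845336 -0.97499862] 464.2193303250018
top heater 0.87 [233.2, 200.9, 131.6, 90.4] 301.2 244.5 10037
[[230.38681 202.89622]
 [359.88113 197.26604]
 [363.66605 284.31885]
 [234.17172 289.94904]]
top tab 0.74 [280.0, 232.5, 61.5, 9.1] 305.9 235.9 263
top cover 0.92 [274.1, 213.1, 73.8, 51.8] 319.4 238.0 3001
top bar 0.62 [277.8, 230.1, 64.8, 12.1] 307.0 236.1 356
top bar 0.45 [231.2, 196.8, 133.1, 94.6] 301.3 244.3 10209
side cam at [0.40181866 1.04588795 0.88991801] fwd [ 0.10045975 -0.80654464 -0.58257495] 498.2228179823469
side heater 0.64 [239.9, 211.6, 126.8, 127.5] 309.0 273.4 10268
[[235.51996 319.4683 ]
 [265.51434 196.49132]
 [371.9854  222.45987]
 [341.99103 345.43683]]
side tab 0.58 [300.3, 217.1, 21.0, 44.2] 309.8 237.5 258
side cover 0.92 [278.8, 207.6, 70.8, 51.3] 314.6 235.1 2561
side bar 0.81 [301.5, 212.8, 19.3, 46.7] 310.1 236.3 296
side vial 0.65 [299.0, 144.3, 20.6, 49.0] 308.4 171.4 782
side vial 0.62 [272.9, 223.5, 10.0, 16.9] 278.6 229.7 174
```

```bash
python3 - <<'E'
import cv2,numpy as np
t=cv2.imread('pics/top0.png'); s=cv2.imread('pics/side0.png')
def crop(i,x,y,w,h): return cv2.resize(i[y:y+h,x:x+w],(800,600),interpolation=cv2.INTER_CUBIC)
cv2.imwrite('pics/t1.png',crop(t,220,180,160,120)); cv2.imwrite('pics/s1.png',crop(s,220,200,160,120))
E
```

```text
(no output)
```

View pics/t1.png

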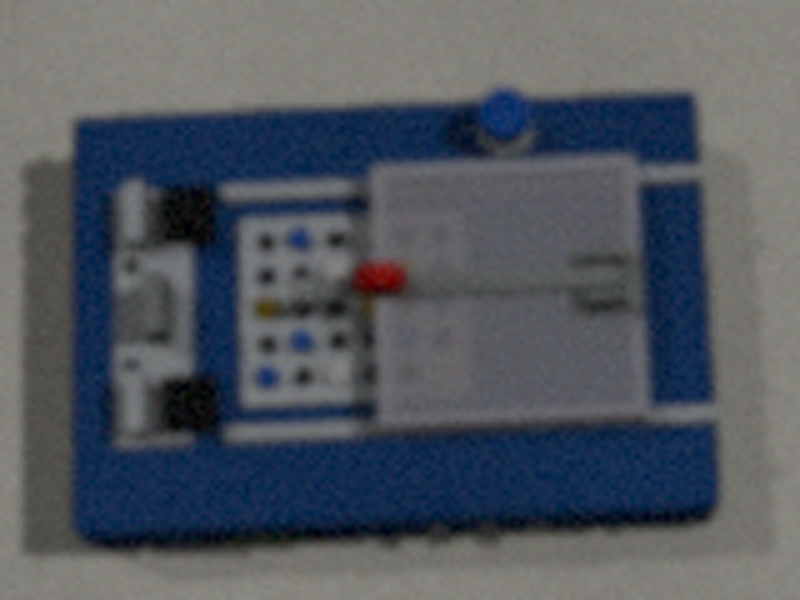

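View pics/s1.png

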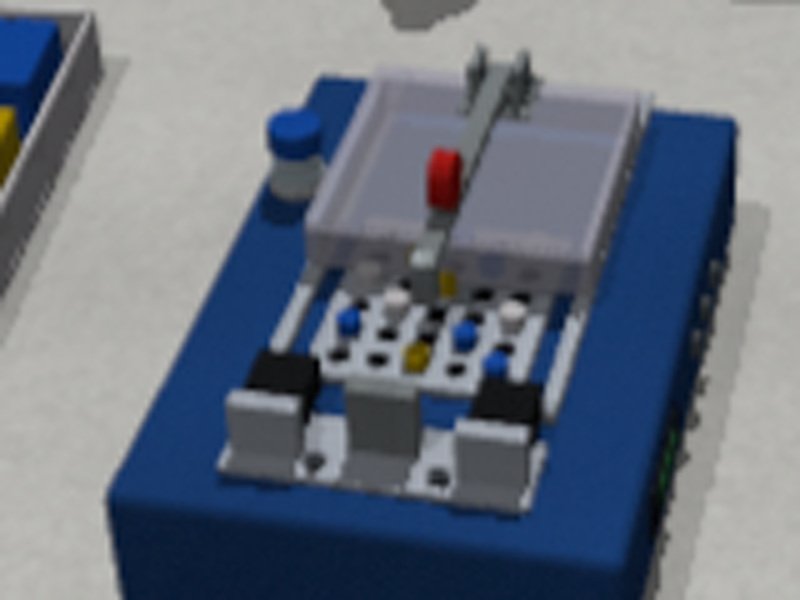

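View pics/top0.png

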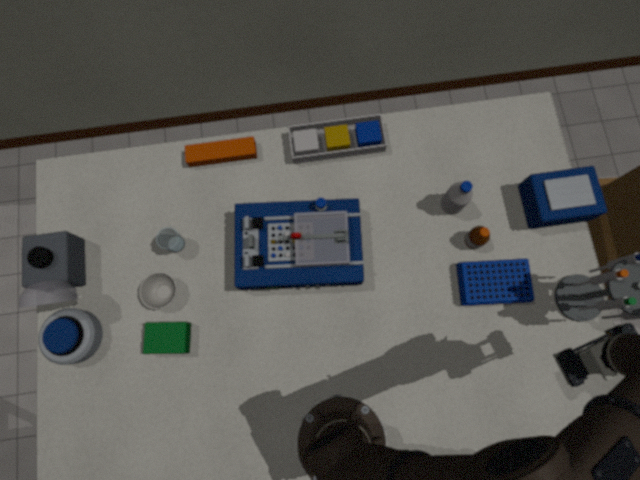

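The top crop shows the red tab at about (296,235) and the striker to the left, so the cover closes towards the image left, which is world +y. In the side crop the tab is at about (309,236). The bar is down, and the vial is on the +x side.

```bash
cat >> h.py <<'E'
def red(im,box):
    x,y,w,h=box; s=im[y:y+h,x:x+w].astype(int); m=(s[...,0]>110)&(s[...,0]>s[...,1]*2)&(s[...,0]>s[...,2]*2)
    ys,xs=np.nonzero(m); return np.array([(xs.min()+xs.max())/2+x,(ys.min()+ys.max())/2+y]),np.array([xs.mean()+x,ys.mean()+y]),len(xs)
E
python3 - <<'E'
from h import *
T=cam('top');S=cam('side')
a=red(T[0],(260,215,90,45));b=red(S[0],(280,205,70,60));print(a,b)
P=tri(a[1],T,b[1],S);print('tab',P, 'reproj',proj(P,T),proj(P,S))
print('tab from top z=.159',atz(a[1],T,.159),'side',atz(b[1],S,.159))
t=lambda u,v:(220+u/5-.4,180+v/5-.4)
s=lambda u,v:(220+u/5-.4,200+v/5-.4)
A=atz(t(75,120),T,.09);B=atz(t(695,95),T,.09);print('deck +x edge',A,B,'yaw',np.degrees(np.arctan2(*(A-B)[[0,1]])),np.linalg.norm(A-B))
# bar dir: pivot
pv=tri(t(605,278),T,s(503,85),S);print('pivot',pv)
for nm,c,q in(('side',S,s),):
    for pt in((320,75),(738,120),(108,495),(630,570)): print('deck corner side',atz(q(*pt),c,.09))
# striker far/near top edge side image, gasket faces
print('striker top far-edge side', atz(s(349,385),S,.132),atz(s(418,395),S,.132))
print('striker top in top img L/R', atz(t(118,305),T,.132),atz(t(170,305),T,.132))
print('gasket +x face', atz(t(213,190),T,.118),atz(t(215,375),T,.118))
print('cover +y edge top', atz(t(370,165),T,.125),atz(t(380,425),T,.125),'−y',atz(t(637,155),T,.125),atz(t(645,410),T,.125))
E
```

```text
(array([296., 234.]), array([296.30769231, 234.        ]), 13) (array([308. , 232.5]), array([307.92, 232.32]), 25)
tab [0.57244443 0.04083283 0.16628794] reproj [[296.33325837 234.19523805]] [[307.71262293 232.26649903]]
tab from top z=.159 [0.57481026 0.04111018 0.159     ] side [0.57360605 0.03089707 0.159     ]
deck +x edge [0.70894677 0.2118089  0.09      ] [ 0.67234807 -0.15147956  0.09      ] yaw 5.752727876177755 0.3651273291803669
pivot [ 0.55803113 -0.08000772  0.13461186]
deck corner side [ 0.67320763 -0.1473032   0.09      ]
deck corner side [ 0.42833044 -0.12150725  0.09      ]
deck corner side [0.7084327  0.21401135 0.09      ]
deck corner side [0.46107892 0.24050744 0.09      ]
striker top far-edge side [0.59820205 0.17400108 0.132     ] [0.56497492 0.17815443 0.132     ]
striker top in top img L/R [0.58376138 0.19146992 0.132     ] [0.57963832 0.16268695 0.132     ]
gasket +x face [0.64665135 0.1330794  0.118     ] [0.53944795 0.14381219 0.118     ]
cover +y edge top [0.64655569 0.04212852 0.125     ] [0.49685861 0.05537685 0.125     ] −y [ 0.63082084 -0.10929137  0.125     ] [ 0.48437239 -0.09153681  0.125     ]
```

```bash
python3 - <<'E'
from h import *
T=cam('top');S=cam('side')
def red2(im,box):
    x,y,w,h=box; s=im[y:y+h,x:x+w].astype(float); wt=np.clip(s[...,0]-np.maximum(s[...,1],s[...,2])-40,0,None)
    Y,X=np.mgrid[y:y+h,x:x+w]; return np.array([(wt*X).sum(),(wt*Y).sum()])/wt.sum(),(wt>0).sum()
a=red2(T[0],(285,225,25,20));b=red2(S[0],(298,222,24,26));print(a,b)
P=tri(a[0],T,b[0],S);print('tri',P,'top',atz(a[0],T,.159),'side',atz(b[0],S,.159),proj(P,T),proj(P,S))
C=np.array([.5678,.0464]);y=np.radians(5.8);e=np.array([[np.cos(y),-np.sin(y)],[np.sin(y),np.cos(y)]])
print('heater frame xy',e@(P[:2]-C))
from scipy.spatial.transform import Rotation as R
print(R.from_rotvec(monitor.observe()['ee_rot']).as_matrix().round(3))
E
```

```text
(array([295.74812968, 234.84975062]), np.int64(47)) (array([308.14320388, 234.03675451]), np.int64(66))
tri [0.57151585 0.04279806 0.16237594] top [0.57265069 0.04293147 0.159     ] side [0.57200187 0.03824326 0.159     ] [[295.76196812 234.95576134]] [[308.03031132 234.00777804]]
heater frame xy [ 0.00406082 -0.00320799]
[[ 0.966  0.26   0.   ]
 [ 0.26  -0.966 -0.   ]
 [ 0.     0.    -1.   ]]
```

Emit:
{"method": "move_arm", "body": {"series": [[0,0,3,0,0,0],[0,0,3,0,0,0],[0.5,1,3,0,0,2],[2,3.2,0,0,0,3.5],[2,3.2,0,0,0,3.5],[2,3.2,0,0,0,3.5],[2,3.2,0,0,0,3.5],[2,3.2,0,0,0,3.5]], "grip": 0.45}}

```text
clock: 1.6
position: [0.268, -0.4322, 0.3083]
ee_rot: [2.998, 0.937, 0.0]
force: [0.7, -0.7, -0.5]
width: 0.452
```

Emit:
{"method": "move_arm", "body": {"series": [[2,3.2,0,0,0,3.5],[2,3.2,0,0,0,3.5],[2,3.2,0,0,0,3.5],[2,3.2,0,0,0,3.5],[2,3.2,0,0,0,3.5],[2,3.2,0,0,0,3.5],[2,3.2,0,0,0,3.5],[2,3.2,0,0,0,3.5]]}}

```text
clock: 2.4
position: [0.4279, -0.1762, 0.3084]
ee_rot: [2.683, 1.634, 0.0]
force: [0.7, -1.1, 0.6]
width: 0.452
```

Emit:
{"method": "move_arm", "body": {"series": [[2,3.2,0,0,0,3.5],[2,3.2,0,0,0,3.5],[2,3.2,0,0,0,3.5],[2,3.2,-1,0,0,3.5],[2,3.2,-2,0,0,3.5],[2,3.2,-2,0,0,3.5],[0,0,0,0,0,0],[0,0,0,0,0,0]]}}

```text
clock: 3.2
position: [0.5472, 0.0152, 0.2575]
ee_rot: [-2.34, -2.094, 0.001]
force: [0.4, 0.1, 0.2]
width: 0.452
```

Emit:
{"method": "move_arm", "body": {"series": [[1.2,1.3,-1,0,0,0.5],[1.2,1.3,-2,0,0,0],[0,0,-2,0,0,0],[0,0,-0.5,0,0,0],[0,0,0,0,0,0],[0,0,0,0,0,0]]}}

```text
clock: 3.8
position: [0.5717, 0.0396, 0.2044]
ee_rot: [2.334, 2.101, 0.001]
force: [0.3, -0.9, 0.5]
width: 0.455
```

```bash
python3 - <<'E'
from h import *
T=cam('top');S=cam('side')
s=monitor.observe();p=s['position'];print(p,s['force'])
print('TCP px',proj(p,S),proj(p-[0,0,.019],S),proj(p,T))
def crop(i,x,y,w,h): return cv2.resize(i[y:y+h,x:x+w],(400,300),interpolation=cv2.INTER_CUBIC)
save(np.hstack([crop(T[0],230,190,120,90),crop(S[0],250,185,120,90)]),'c1.png')
E
```

```text
[0.57188376 0.03996596 0.20446437] [ 0.22047175 -0.01299689 -0.16511916]
TCP px [[307.38226401 219.45569155]] [[307.68355771 225.79427827]] [[295.68810018 230.98152695]]
```

View pics/c1.png

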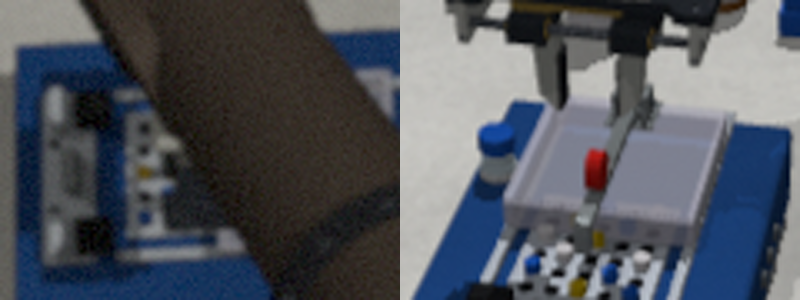

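```bash
python3 - <<'E'
from h import *
S=cam('side'); s=monitor.observe();p=s['position'];print(p,s['width'])
from scipy.spatial.transform import Rotation as R
M=R.from_rotvec(s['ee_rot']).as_matrix()
im=cv2.resize(S[0][190:250,270:350],(800,600),interpolation=cv2.INTER_CUBIC)
for d,col in(((0,.021,.019),(0,255,0)),((0,-.021,.019),(0,255,0)),((0,.021,0),(255,255,0)),((0,-.021,0),(255,255,0)),((0,0,0.019),(255,0,255))):
    u=(proj(p+M@np.array(d),S)[0]-[270,190]+.5)*10; print(u); cv2.circle(im,tuple(int(x) for x in u),6,col,2)
save(im,'c2.png')
E
```

```text
[0.5718233  0.04008002 0.2043029 ] 0.45048851956429364
[300.22391696 354.56442019]
[464.08792379 372.96403234]
[296.62307079 291.31398935]
[461.94721317 309.48275252]
[381.90166968 363.73567751]
```

View pics/c2.png

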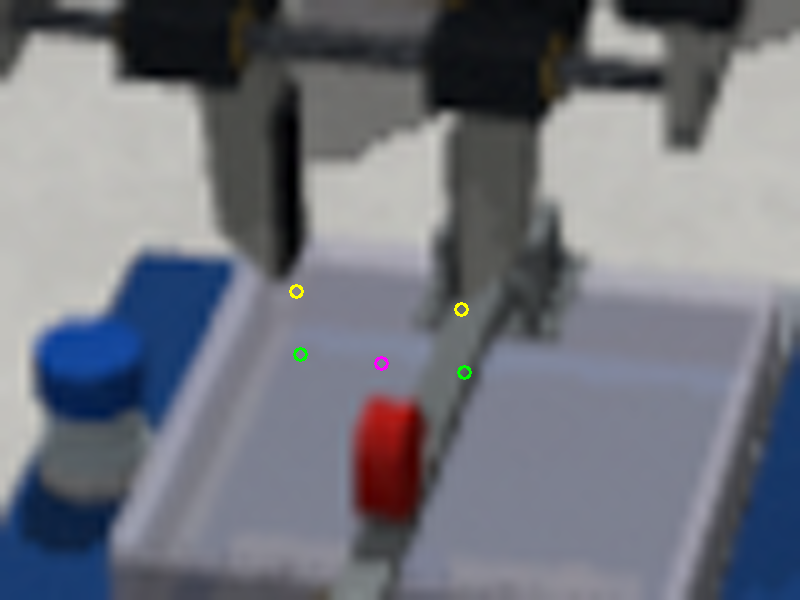

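```bash
python3 - <<'E'
from h import *
T=cam('top');S=cam('side'); s=monitor.observe();p=s['position']
uv=(270+38.1-.5,190+28.7-.5)
print('z=.185',atz(uv,S,.185),'z=.21',atz(uv,S,.21))
from scipy.spatial.transform import Rotation as R
M=R.from_rotvec(s['ee_rot']).as_matrix()
im=cv2.resize(T[0][190:280,230:350],(800,600),interpolation=cv2.INTER_CUBIC)
im=np.clip(im.astype(int)*2,0,255).astype(np.uint8)
for sx in(-1,1):
  for sy in(-1,1):
    for dz,col in((-.047,(0,255,0)),(-.075,(255,255,0))):
      u=(proj(p+M@np.array((sx*.0375,sy*.095,dz)),T)[0]-[230,190]+.5)*800/120; cv2.circle(im,tuple(int(x) for x in u),6,col,2)
save(im,'c3.png'); print(s['joints'])
E
```

```text
z=.185 [0.57696396 0.00569145 0.185     ] z=.21 [0.57075241 0.04258214 0.21      ]
[ 0.2469355   0.42646609 -0.570404    1.68720457  0.25366608  1.10116837
 -0.50242127]
```

View pics/c3.png

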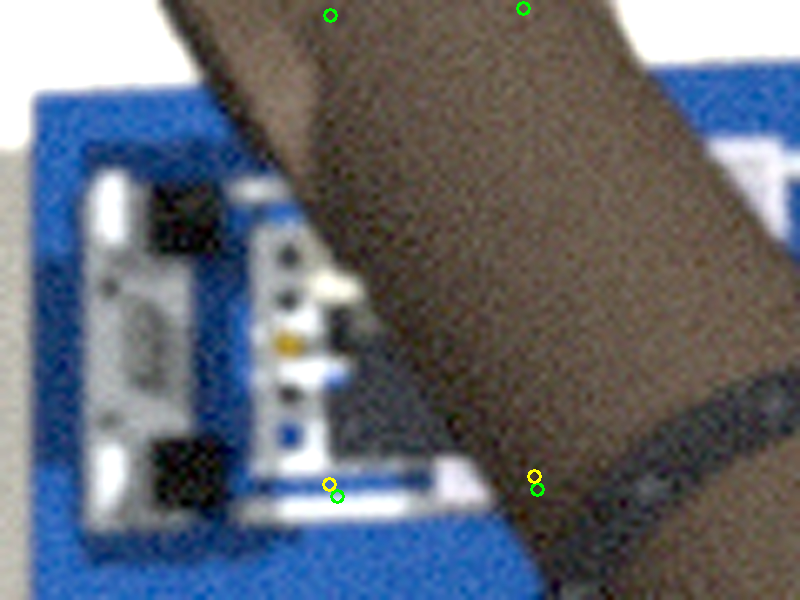

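Emit:
{"method": "move_arm", "body": {"series": [[0,0,-1.2,0,0,0],[0,0,-1.2,0,0,0],[0,0,0,0,0,0],[0,0,0,0,0,0]]}}

```text
clock: 4.45
position: [0.5709, 0.0404, 0.1784]
ee_rot: [-2.333, -2.103, 0.002]
force: [0.1, 0.2, 0.8]
width: 0.451
```

```bash
python3 - <<'E'
from h import *
S=cam('side'); s=monitor.observe();p=s['position'];print(p,s['force'])
from scipy.spatial.transform import Rotation as R
M=R.from_rotvec(s['ee_rot']).as_matrix()
im=cv2.resize(S[0][190:250,270:350],(800,600),interpolation=cv2.INTER_CUBIC)
for d,col in(((0,.021,.019),(0,255,0)),((0,-.021,.019),(0,255,0)),((0,0,0),(255,255,0)),((0,0,0.019),(255,0,255))):
    u=(proj(p+M@np.array(d),S)[0]-[270,190]+.5)*10; print(u); cv2.circle(im,tuple(int(x) for x in u),6,col,2)
save(im,'c4.png')
E
```

```text
[0.57123936 0.04052726 0.17886962] [-0.09898774  0.54773974  0.33974432]
[307.30486123 438.87626768]
[469.34927204 457.16285544]
[385.11294972 386.09143603]
[388.07767162 447.99141752]
```

View pics/c4.png

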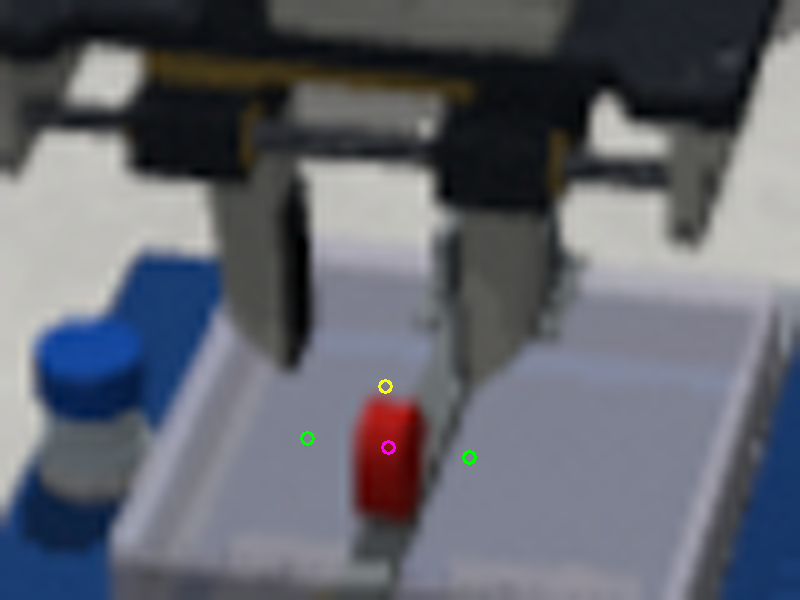

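```bash
python3 - <<'E'
from h import *
from scipy.spatial.transform import Rotation as R
M=R.from_rotvec([-3.11297208e+00, -4.11319273e-01,  5.72374784e-04]).as_matrix(); p=np.array([0.16216265, -0.60303464,  0.21734874])
out=[]
for n in('top','side'):
    c=cam(n); im=cv2.imread(f'pics/{n}0.png')[:,:,::-1]; u0=proj(p,c)[0]; print(n,u0)
    x=int(np.clip(u0[0]-60,0,520)); y=int(np.clip(u0[1]-70,0,330))
    im=cv2.resize(im[y:y+150,x:x+120],(400,500),interpolation=cv2.INTER_CUBIC); im=np.clip(im.astype(int)*1.6,0,255).astype(np.uint8)
    for d,col in(((0,.046,.019),(0,255,0)),((0,-.046,.019),(0,255,0)),((0,.046,0),(255,255,0)),((0,-.046,0),(255,255,0)),((.0375,.095,-.047),(255,0,0)),((-.0375,.095,-.047),(255,0,0)),((.0375,-.095,-.047),(255,0,0)),((-.0375,-.095,-.047),(255,0,0))):
        u=(proj(p+M@np.array(d),c)[0]-[x,y]+.5)*400/120; cv2.circle(im,tuple(int(v) for v in u),5,col,2)
    out.append(im)
save(np.hstack(out),'c5.png')
E
```

```text
top [575.13959576 353.59615266]
side [452.78399195 116.82792015]
```

View pics/c5.png

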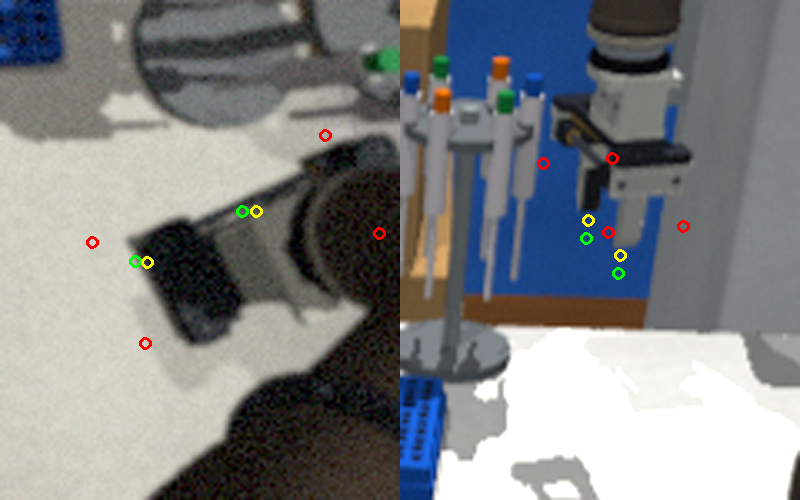

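Emit:
{"method": "move_arm", "body": {"series": [[0,0,-1,0,0,0],[0,0,-0.9,0,0,0],[0,0,0,0,0,0],[0,0,0,0,0,0],[0,0,0,0,0,0]], "grip": 0.3}}

```text
clock: 5.1
position: [0.5714, 0.0405, 0.1602]
ee_rot: [2.334, 2.103, 0.0]
force: [-0.7, -0.1, 0.4]
width: 0.298
```

```bash
python3 - <<'E'
from h import *
S=cam('side'); s=monitor.observe();p=s['position'];print(p,s['force'],s['width'])
from scipy.spatial.transform import Rotation as R
im=cv2.resize(S[0][190:250,270:350],(800,600),interpolation=cv2.INTER_CUBIC)
save(im,'c6.png')
E
```

```text
[0.57153924 0.04054516 0.16038351] [ 0.64421373  0.52111813 -0.14409281] 0.3032683848582346
```

View pics/c6.png

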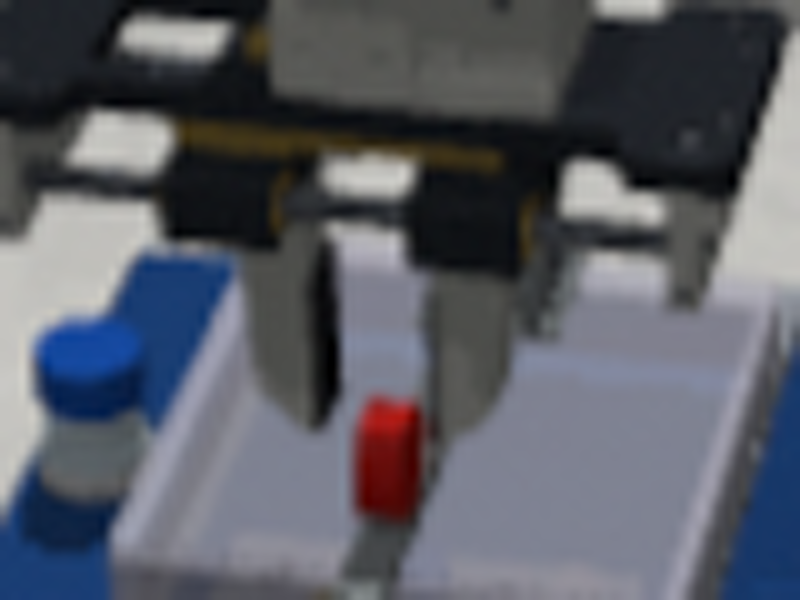

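Emit:
{"method": "move_arm", "body": {"series": [[0,0,-0.6,0,0,0],[0,0,-0.6,0,0,0],[0,0,0,0,0,0],[0,0,0,0,0,0]], "grip": 0.3}}

```text
clock: 5.55
position: [0.5711, 0.0404, 0.1478]
ee_rot: [-2.333, -2.103, 0.001]
force: [-0.1, 1.1, 0.2]
width: 0.3
```

Emit:
{"method": "move_arm", "body": {"series": [[0,0,0,0,0,0],[0,0,0,0,0,0],[0,0,0,0,0,0],[0,0,0,0,0,0],[0,0,0,0,0,0]], "grip": 0.0, "force": 6}}

```text
clock: 6.05
position: [0.5706, 0.0406, 0.1482]
ee_rot: [-2.333, -2.103, 0.002]
force: [-6.4, 0.8, 4.6]
width: 0.134
```

```bash
python3 - <<'E'
from h import *
S=cam('side'); s=monitor.observe();p=s['position'];print(p,s['force'],s['ft_torque'],s['width'])
im=cv2.resize(S[0][190:250,270:350],(800,600),interpolation=cv2.INTER_CUBIC)
save(im,'c7.png')
E
```

```text
[0.57060013 0.04057743 0.14817794] [-5.4762497  -0.38138471  4.85703889] [0.02451601 1.12486903 0.04566448] 0.12922227349471174
```

View pics/c7.png

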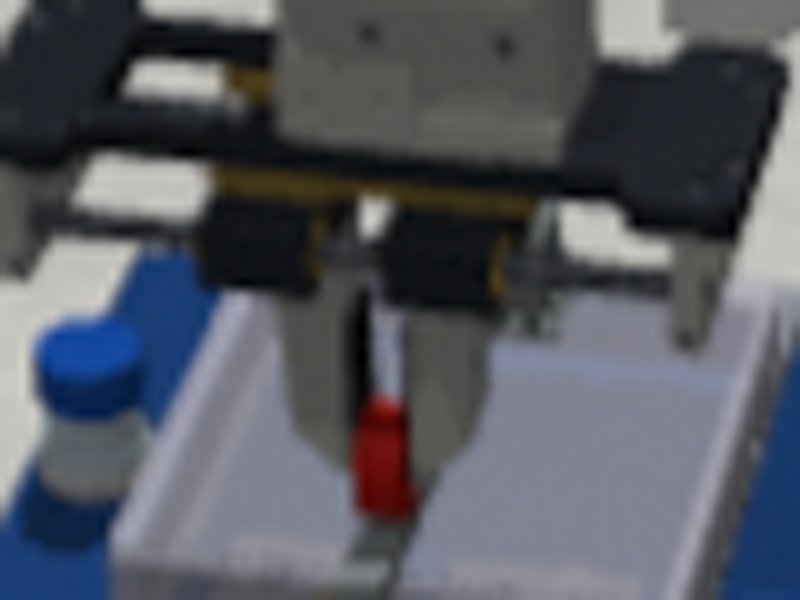

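Emit:
{"method": "move_arm", "body": {"series": [[-0.1,0,0.1,0,0,0],[-0.1,0,0,0,0,0],[0,0,0,0,0,0],[0,0,0,0,0,0]]}}

```text
clock: 6.5
position: [0.5704, 0.0404, 0.1494]
ee_rot: [2.333, 2.102, 0.003]
force: [4.6, 0.9, -1.8]
width: 0.131
```

```bash
python3 - <<'E'
from h import *
s=monitor.observe();p=s['position'];print(p,s['force'],s['ft_torque'],s['width'])
E
```

```text
[0.57037884 0.0404096  0.1494187 ] [ 4.63846581  0.8930116  -1.79707973] [ 0.04763502 -1.07497984  0.07407201] 0.1309872076961712
```

Emit:
{"method": "move_arm", "body": {"series": [[0.1,0,0,0,0,0],[0,0,0,0,0,0],[0,0,0,0,0,0],[0,0,0,0,0,0]], "force": 30}}

```text
clock: 6.9
position: [0.5704, 0.0404, 0.1491]
ee_rot: [2.334, 2.103, 0.0]
force: [2.9, 0.2, -1.9]
width: 0.126
```

Emit:
{"method": "move_arm", "body": {"series": [[0,-0.04,0.25,1,-0.1,0],[0,-0.04,0.25,1,-0.1,0],[0,-0.04,0.25,1,-0.1,0],[0,-0.04,0.25,1,-0.1,0],[0,-0.04,0.25,1,-0.1,0],[0,-0.04,0.25,1,-0.1,0],[0,-0.04,0.3,1,-0.1,0],[0,0,0,1,-0.1,0]]}}

```text
clock: 7.7
position: [0.5702, 0.0371, 0.1674]
ee_rot: [-2.26, -2.036, -0.159]
force: [0.7, 0.9, -0.1]
width: 0.125
```

Emit:
{"method": "move_arm", "body": {"series": [[0,0,0,0,0,0],[0,0,0,0,0,0]]}}

```text
clock: 7.9
position: [0.5701, 0.037, 0.1671]
ee_rot: [-2.261, -2.037, -0.157]
force: [0.6, -0.8, -0.4]
width: 0.126
```

```bash
python3 - <<'E'
from h import *
S=cam('side'); s=monitor.observe();p=s['position'];print(p,s['ee_rot'],s['force'],s['ft_torque'],s['width'])
im=cv2.resize(S[0][190:290,250:370],(720,600),interpolation=cv2.INTER_CUBIC)
save(im,'c8.png')
E
```

```text
[0.57014404 0.03716789 0.16706151] [-2.26110844 -2.03733748 -0.15704911] [ 0.35177137 -0.17920515 -1.22148456] [-0.71367146 -0.2500805   0.08050836] 0.12831290971322032
```

View pics/c8.png

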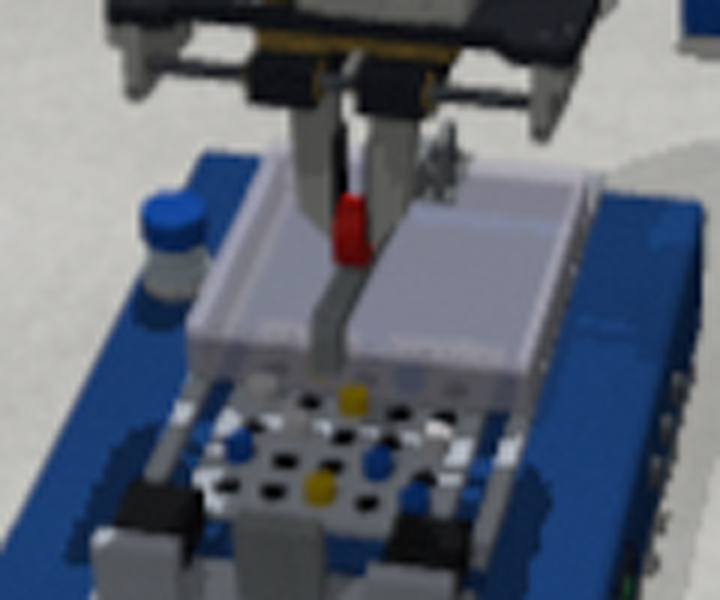

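Emit:
{"method": "move_arm", "body": {"series": [[0.03,0.3,0,0,0,0],[0.06,0.6,0,0,0,0],[0.08,0.8,0,0,0,0],[0.08,0.8,0,0,0,0],[0.08,0.8,0,0,0,0],[0.08,0.8,0,0,0,0],[0.08,0.8,0,0,0,0],[0.03,0.3,0,0,0,0]]}}

```text
clock: 8.75
position: [0.5755, 0.0912, 0.1673]
ee_rot: [-2.259, -2.039, -0.159]
force: [0.8, -1.2, -1.4]
width: 0.128
```

Emit:
{"method": "move_arm", "body": {"series": [[0.03,0.3,0,0,0,0],[0.03,0.3,0,0,0,0],[0.03,0.3,0,0,0,0],[0.03,0.3,0,0,0,0]]}}

```text
clock: 9.15
position: [0.5766, 0.1016, 0.167]
ee_rot: [-2.261, -2.037, -0.158]
force: [-1.9, -1.0, -0.2]
width: 0.129
```

```bash
python3 - <<'E'
from h import *
for i in range(2):
    S=cam('side'); s=monitor.observe();p=s['position'];print(p,s['force'],s['ft_torque'],s['width'])
E
```

```text
[0.57663678 0.10243805 0.1671814 ] [-1.20262052 -0.30195161 -0.32609151] [-0.51287321  0.15719307  0.07729286] 0.12520305685705718
[0.57662852 0.10236527 0.16721921] [-1.57842364  1.14369287 -0.12213286] [-0.18180612  0.12789142  0.12533219] 0.12799057352252424
```

Emit:
{"method": "move_arm", "body": {"series": [[0.01,0.15,0,0,0,0],[0.015,0.15,0,0,0,0],[0,0,0,0,0,0]]}}

```text
clock: 9.55
position: [0.5769, 0.1048, 0.1671]
ee_rot: [-2.26, -2.037, -0.158]
force: [-1.0, -0.4, -1.1]
width: 0.128
```

Emit:
{"method": "move_arm", "body": {"series": [[0.01,0.15,0,0,0,0],[0.015,0.15,0,0,0,0],[0,0,0,0,0,0]]}}

```text
clock: 9.85
position: [0.5772, 0.108, 0.1672]
ee_rot: [-2.26, -2.038, -0.158]
force: [-1.7, -0.3, -0.4]
width: 0.127
```

Emit:
{"method": "move_arm", "body": {"series": [[0.015,0.15,0,0,0,0],[0.015,0.15,0,0,0,0],[0,0,0,0,0,0]]}}

```text
clock: 10.15
position: [0.5775, 0.111, 0.1672]
ee_rot: [-2.26, -2.038, -0.159]
force: [-1.3, 0.2, -1.1]
width: 0.125
```

Emit:
{"method": "move_arm", "body": {"series": [[0.015,0.15,0,0,0,0],[0.015,0.15,0,0,0,0],[0,0,0,0,0,0]]}}

```text
clock: 10.45
position: [0.5778, 0.1141, 0.1672]
ee_rot: [-2.26, -2.038, -0.159]
force: [-2.1, -0.9, -0.0]
width: 0.129
```

Emit:
{"method": "move_arm", "body": {"series": [[0.01,0.15,0,0,0,0],[0.01,0.15,0,0,0,0],[0,0,0,0,0,0]]}}

```text
clock: 10.75
position: [0.5781, 0.117, 0.1672]
ee_rot: [-2.26, -2.038, -0.159]
force: [-2.1, -0.3, -0.4]
width: 0.13
```

Emit:
{"method": "move_arm", "body": {"series": [[0.01,0.15,0,0,0,0],[0.01,0.15,0,0,0,0],[0,0,0,0,0,0]]}}

```text
clock: 11.05
position: [0.5784, 0.12, 0.1672]
ee_rot: [-2.26, -2.038, -0.159]
force: [-1.0, -0.5, -1.1]
width: 0.127
```

```bash
python3 - <<'E'
from h import *
S=cam('side'); s=monitor.observe();p=s['position'];print(p,s['force'],s['clock'])
im=cv2.resize(S[0][190:290,250:370],(720,600),interpolation=cv2.INTER_CUBIC)
save(im,'c9.png')
E
```

```text
[0.57838082 0.12000339 0.16726944] [-1.24376179  0.37352326 -0.52835913] 11.1
```

View pics/c9.png

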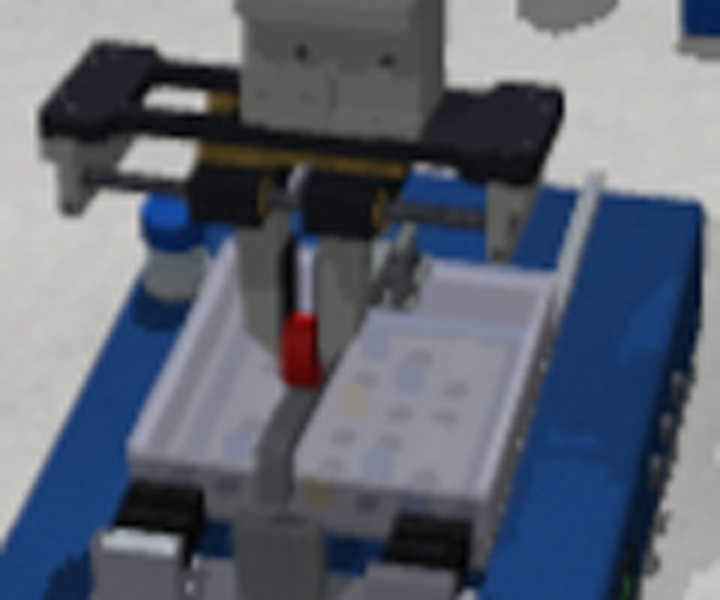

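Emit:
{"method": "move_arm", "body": {"series": [[0.01,0.15,0,0,0,0],[0.01,0.15,0,0,0,0],[0,0,0,0,0,0]]}}

```text
clock: 11.4
position: [0.5786, 0.123, 0.1673]
ee_rot: [-2.26, -2.038, -0.159]
force: [-2.0, -0.5, -0.9]
width: 0.126
```

Emit:
{"method": "move_arm", "body": {"series": [[0.01,0.15,0,0,0,0],[0.01,0.15,0,0,0,0],[0,0,0,0,0,0]]}}

```text
clock: 11.7
position: [0.5789, 0.126, 0.1673]
ee_rot: [-2.261, -2.038, -0.159]
force: [0.8, -0.8, -0.4]
width: 0.125
```

Emit:
{"method": "move_arm", "body": {"series": [[0.01,0.15,0,0,0,0],[0.01,0.1,0,0,0,0],[0,0,0,0,0,0]]}}

```text
clock: 12.0
position: [0.5791, 0.1284, 0.1673]
ee_rot: [-2.261, -2.038, -0.159]
force: [0.8, -0.7, -0.3]
width: 0.128
```

Emit:
{"method": "move_arm", "body": {"series": [[0.01,0.15,0,0,0,0],[0.01,0.1,0,0,0,0],[0,0,0,0,0,0]]}}

```text
clock: 12.3
position: [0.5793, 0.1302, 0.1671]
ee_rot: [-2.261, -2.037, -0.158]
force: [2.5, -3.1, -1.9]
width: 0.124
```

Emit:
{"method": "move_arm", "body": {"series": [[0.01,0.1,0,0,0,0],[0.01,0.1,0,0,0,0],[0,0,0,0,0,0]]}}

```text
clock: 12.6
position: [0.5794, 0.1314, 0.1668]
ee_rot: [-2.262, -2.037, -0.157]
force: [2.5, -5.7, -2.2]
width: 0.132
```

```bash
python3 - <<'E'
from h import *
for i in range(3):
    S=cam('side'); s=monitor.observe();p=s['position'];print(p,s['force'],s['ft_torque'])
E
```

```text
[0.57939598 0.13141716 0.16682549] [ 1.96430174 -6.29932502 -1.10281133] [-1.66605561 -0.64430434  0.00900847]
[0.57938442 0.13140288 0.16682788] [ 1.89632174 -5.81939305 -1.70481552] [-1.6356503  -0.58280765  0.00573732]
[0.57940374 0.13140492 0.16683137] [ 1.47830136 -5.7707694  -2.0195813 ] [-1.65753224 -0.59907626  0.03934537]
```

Emit:
{"method": "move_arm", "body": {"series": [[0.01,0.1,0,0,0,0],[0.01,0.1,0,0,0,0],[0.01,0.1,0,0,0,0],[0,0,0,0,0,0],[0,0,0,0,0,0]]}}

```text
clock: 13.25
position: [0.5795, 0.1329, 0.1664]
ee_rot: [-2.264, -2.037, -0.154]
force: [1.7, -8.2, -2.6]
width: 0.128
```

```bash
python3 - <<'E'
from h import *
for i in range(3):
    S=cam('side'); s=monitor.observe();p=s['position'];print(p,s['force'],s['ft_torque'])
E
```

```text
[0.57955558 0.13293787 0.16635785] [ 2.40054196 -8.67247124 -3.04467897] [-2.4615835  -0.60999753  0.07340585]
[0.57952593 0.13295292 0.16638288] [ 2.12585251 -9.37609509 -2.81154967] [-2.49753606 -0.59173754 -0.0051223 ]
[0.57956937 0.13293996 0.16640867] [ 1.5539431  -8.35281225 -3.0108332 ] [-2.46415203 -0.59684247  0.04172405]
```

Emit:
{"method": "move_arm", "body": {"series": [[0.01,0.1,0,0,0,0],[0.01,0.1,0,0,0,0],[0.01,0.1,0,0,0,0],[0.01,0.1,0,0,0,0],[0,0,0,0,0,0],[0,0,0,0,0,0]]}}

```text
clock: 14.0
position: [0.5797, 0.135, 0.1657]
ee_rot: [-2.266, -2.036, -0.15]
force: [1.9, -13.7, -4.1]
width: 0.128
```

```bash
python3 - <<'E'
from h import *
for i in range(3):
    S=cam('side'); s=monitor.observe();p=s['position'];print(p,s['ee_rot'],s['force'],s['ft_torque'])
E
```

```text
[0.57976674 0.13499858 0.16578195] [-2.2662717  -2.03591308 -0.15067471] [  1.50523899 -13.82931855  -4.55601136] [-3.52535592 -0.50670928  0.06263951]
[0.57975212 0.13500551 0.16578295] [-2.26623595 -2.03596283 -0.15065346] [  2.46004273 -12.75932842  -3.69101015] [-3.56273223 -0.50658024  0.03516312]
[0.57971552 0.13504085 0.16575437] [-2.26614929 -2.03596739 -0.15062034] [  2.24205579 -12.60173385  -3.78067472] [-3.47639356 -0.58799024  0.05152897]
```

Emit:
{"method": "move_arm", "body": {"series": [[0,0.035,-0.2,-1,0.1,0],[0,0.035,-0.2,-1,0.1,0],[0,0.035,-0.2,-1,0.1,0],[0,0,0,0,0,0],[0,0,0,0,0,0]]}}

```text
clock: 14.65
position: [0.5798, 0.1363, 0.1599]
ee_rot: [-2.294, -2.062, -0.092]
force: [2.2, -13.2, -3.1]
width: 0.129
```

```bash
python3 - <<'E'
from h import *
for i in range(2):
    S=cam('side'); s=monitor.observe();p=s['position'];print(p,s['ee_rot'],s['force'],s['ft_torque'])
E
```

```text
[0.57987202 0.13627414 0.1599097 ] [-2.29410546 -2.06128681 -0.09257641] [  1.07000059 -13.01127485  -3.17873511] [-3.1764377  -0.67286642  0.09501623]
[0.57985094 0.13629112 0.1599176 ] [-2.29404139 -2.06132234 -0.09262911] [  2.36362475 -12.20500549  -3.60449412] [-3.20703279 -0.60727806  0.1065376 ]
```

Emit:
{"method": "move_arm", "body": {"series": [[0.005,0.06,-0.2,-1,0.1,0],[0.005,0.06,-0.2,-1,0.1,0],[0,0,0,0,0,0],[0,0,0,0,0,0]]}}

```text
clock: 15.15
position: [0.5799, 0.1372, 0.1559]
ee_rot: [-2.313, -2.078, -0.052]
force: [3.0, -14.3, -3.8]
width: 0.126
```

```bash
python3 - <<'E'
from h import *
for i in range(2):
    S=cam('side'); s=monitor.observe();p=s['position'];print(p,s['ee_rot'],s['force'],s['ft_torque'])
E
```

```text
[0.5799312  0.13716993 0.1558756 ] [-2.31265974 -2.07765069 -0.05216795] [  0.91290681 -14.11571013  -3.2372442 ] [-3.26308761 -0.76786517  0.11016991]
[0.57993372 0.13717611 0.15590414] [-2.31264081 -2.07764556 -0.0522799 ] [  2.51377463 -13.85140772  -4.54764935] [-3.28527681 -0.71582015  0.12689768]
```

Emit:
{"method": "move_arm", "body": {"series": [[0,0.02,-0.2,-1,0.1,0],[0,0.02,-0.2,-1,0.1,0],[0,0,-0.2,-1,0.1,0],[0,0,0,0,0,0],[0,0,0,0,0,0]]}}

```text
clock: 15.75
position: [0.58, 0.1377, 0.15]
ee_rot: [2.334, 2.098, -0.008]
force: [3.4, -13.0, -2.7]
width: 0.128
```

```bash
python3 - <<'E'
from h import *
for i in range(2):
    S=cam('side'); s=monitor.observe();p=s['position'];print(p,s['ee_rot'],s['force'],s['ft_torque'])
E
```

```text
[0.57998832 0.1376455  0.15000742] [ 2.33460972  2.09749562 -0.00831119] [  2.69848158 -13.67589931  -4.15115564] [-3.02407658 -0.7828342   0.20645111]
[0.57996338 0.13765244 0.15001297] [ 2.33472458  2.09750203 -0.00827495] [  2.70841154 -13.08077741  -4.51437556] [-2.97727529 -0.76199049  0.13889081]
```

Emit:
{"method": "move_arm", "body": {"series": [[0,0,-0.1,0,0,0],[0,0,-0.1,0,0,0],[0,0,0,0,0,0],[0,0,0,0,0,0]]}}

```text
clock: 16.25
position: [0.58, 0.1379, 0.1484]
ee_rot: [2.335, 2.098, -0.008]
force: [2.4, -12.7, -2.4]
width: 0.128
```

```bash
python3 - <<'E'
from h import *
for i in range(2):
    S=cam('side'); s=monitor.observe();p=s['position'];print(p,s['ee_rot'],s['force'],s['ft_torque'])
E
```

```text
[0.58003296 0.13788396 0.14839974] [ 2.33461157  2.09755991 -0.00746544] [  1.77878271 -13.14236778  -0.3996958 ] [-3.08514776 -0.55433001  0.14443978]
[0.58000721 0.13791624 0.14838825] [ 2.33452422  2.0976483  -0.00749921] [  2.59345812 -13.09707896  -1.67711891] [-3.09967375 -0.57412632  0.12331027]
```

Emit:
{"method": "move_arm", "body": {"series": [[0,0,-0.1,0,0,0],[0,0,0,0,0,0],[0,0,0,0,0,0]]}}

```text
clock: 16.65
position: [0.5801, 0.1379, 0.1482]
ee_rot: [2.334, 2.097, -0.007]
force: [-0.7, -13.4, 6.9]
width: 0.127
```

Emit:
{"method": "move_arm", "body": {"series": [[0,-0.1,0,0,0,0],[0,-0.1,0,0,0,0],[0,-0.1,0,0,0,0],[0,-0.1,0,0,0,0],[0,0,0,0,0,0],[0,0,0,0,0,0]]}}

```text
clock: 17.25
position: [0.5799, 0.136, 0.1483]
ee_rot: [2.334, 2.1, -0.004]
force: [0.3, -9.7, 4.0]
width: 0.129
```

```bash
python3 - <<'E'
from h import *
for i in range(2):
    S=cam('side'); s=monitor.observe();p=s['position'];print(p,s['ee_rot'],s['force'],s['ft_torque'])
E
```

```text
[0.57989188 0.13601052 0.14829549] [ 2.33397111  2.10014984 -0.00405913] [-0.75396025 -7.95648211  3.37745666] [-2.19748152 -0.0640868   0.1112072 ]
[0.57988744 0.13600838 0.14827155] [ 2.33400165  2.10017481 -0.00404171] [ 0.31833609 -8.23910838  3.65132567] [-2.21954708 -0.02348076  0.10048714]
```

Emit:
{"method": "move_arm", "body": {"series": [[0,-0.1,0,0,0,0],[0,-0.1,0,0,0,0],[0,0,0,0,0,0],[0,0,0,0,0,0]]}}

```text
clock: 17.75
position: [0.5798, 0.1354, 0.1483]
ee_rot: [2.334, 2.102, -0.002]
force: [-0.7, -4.9, 4.1]
width: 0.126
```

Emit:
{"method": "move_arm", "body": {"series": [[0,-0.1,0,0,0,0],[0,-0.1,0,0,0,0],[0,0,0,0,0,0],[0,0,0,0,0,0]]}}

```text
clock: 18.15
position: [0.5798, 0.1353, 0.1483]
ee_rot: [-2.332, -2.104, -0.001]
force: [-0.5, 1.7, 2.2]
width: 0.126
```

Emit:
{"method": "move_arm", "body": {"series": [[0,0.03,0.03,0,0,0],[0,0,0,0,0,0],[0,0,0,0,0,0],[0,0,0,0,0,0]], "grip": 0.45}}

```text
clock: 18.55
position: [0.58, 0.1346, 0.1483]
ee_rot: [-2.334, -2.103, 0.0]
force: [-0.6, 0.3, 0.3]
width: 0.417
```

Emit:
{"method": "move_arm", "body": {"series": [[0,0,0.5,0,0,0],[0,0,1,0,0,0],[0,0,2,0,0,0],[0,0,3,0,0,0],[0,0,3,0,0,0],[0,0,3,0,0,0],[0,0,0,0,0,0]]}}

```text
clock: 19.25
position: [0.582, 0.1359, 0.2789]
ee_rot: [2.331, 2.101, 0.011]
force: [-1.0, 0.5, 0.1]
width: 0.452
```

```bash
python3 - <<'E'
from h import *
S=cam('side'); s=monitor.observe();print(s['position'],s['force'],s['clock'],s['width'])
def red2(im,box):
    x,y,w,h=box; s=im[y:y+h,x:x+w].astype(float); wt=np.clip(s[...,0]-np.maximum(s[...,1],s[...,2])-40,0,None)
    Y,X=np.mgrid[y:y+h,x:x+w]; return np.array([(wt*X).sum(),(wt*Y).sum()])/wt.sum(),(wt>0).sum()
for i in range(3):
    S=cam('side'); b=red2(S[0],(280,225,50,50)); print(b,'z=.159:',atz(b[0],S,.159),'z=.175',atz(b[0],S,.175))
save(S[0],'end.png')
for t in('cover','bar','vial'):
    for o in outline_of('side',t)[:2]: print(t,o['p'],o['rect'])
E
```

```text
[0.58114253 0.13531679 0.27648712] [ 0.27260458 -0.42324075 -1.0517721 ] 19.3 0.44892049696064446
(array([298.556495  , 257.27722265]), np.int64(81)) z=.159: [0.58148587 0.13378141 0.159     ] z=.175 [0.5775529  0.15374767 0.175     ]
(array([298.55518736, 257.27555442]), np.int64(81)) z=.159: [0.58148994 0.13377538 0.159     ] z=.175 [0.57755689 0.15374178 0.175     ]
(array([298.55725971, 257.28246421]), np.int64(81)) z=.159: [0.58148096 0.13380103 0.159     ] z=.175 [0.5775481  0.15376687 0.175     ]
cover 0.74 [271.0, 227.9, 71.0, 57.1]
bar 0.69 [291.7, 232.6, 21.4, 52.4]
vial 0.58 [270.9, 221.7, 10.7, 16.4]
```

```bash
python3 - <<'E'
from h import *
a=cv2.imread('pics/side0.png')[:,:,::-1].astype(int)
S=cam('side')
def blue(im):
    s=im[218:246,266:290].astype(int); m=(s[...,2]>150)&(s[...,2]>s[...,0]*1.6); ys,xs=np.nonzero(m); return xs.mean()+266,ys.mean()+218,m.sum()
print('vial cap',blue(a),blue(S[0]))
for t in('tube_rack','bowl','wash_bottle','beaker','reagent','tip_box'):
    print(t,[(round(o['p'],2),o['rect']) for o in outline_of('top',t)[:1]])
s=monitor.observe();print(s['clock'])
workorder.sign_off()
E
```

```text
vial cap (np.float64(276.25), np.float64(222.25), np.int64(4)) (np.float64(278.0571428571429), np.float64(224.02857142857144), np.int64(35))
tube_rack [(0.82, [454.8, 254.2, 79.9, 51.6])]
bowl [(0.89, [138.0, 271.1, 39.7, 37.9])]
wash_bottle [(0.87, [439.6, 179.9, 32.8, 36.5])]
beaker [(0.69, [154.8, 225.2, 27.7, 28.6])]
reagent [(0.8, [463.8, 225.1, 28.5, 23.0])]
tip_box [(0.96, [143.3, 319.0, 46.6, 32.4])]
19.95
the job is handed in; nothing more can be done
```

The cover is shut and held by its latch, and the job is handed in at about 20 s of the 42 s allowed. I pinched the red tab, lifted the bar about 18 mm and slid the cover in until I felt the gasket. I pressed to about 13 N measured at the wrist, including drag, with a peak reading of 14.3 N. Then I lowered the bar until it met its level stop.

**Checks that agree:**
- **Bar down:** on the way down there was no resistance at striker height, and the bar stopped where it had started, at 0.148 m.
- **Latch holding:** when I eased the tool back, the cover moved about 2.6 mm and stopped. The pull on the tool fell from 13 N to zero, so the tooth is carrying the load.
- **After release:** the red tab did not move over three pictures. Its shift of 95.5 mm matches the tool's 94.9 mm, which fits a level, latched bar.
- **Other things on the bench:** the detector found the rack, bowl, bottles, beaker and tip box where the first picture showed them.

**Checks that disagreed or were weak:**
- **Fingertip height:** in the side pictures the fingertips looked about 20 mm higher than the reported tool pose implied. I relied on the close-up pictures and the forces instead, and did not find the cause.
- **Sideways load:** the first pinch was slightly off-centre, giving about 5 N sideways before I corrected it.
- **Vial:** my colour check was unreliable, with only 4 matching pixels in the first picture. The detector's outline moved about 2 pixels, which could be its own error, and the vial looked unmoved in the pictures I viewed before the latch closed.
- **Final look:** I had used all 12 picture views, so I checked the final state by numbers only.

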